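# Close the bread warmer and set its heat

## Task

The bread warmer on the banquet table stands open. Lower its lid gently until it rests fully closed on the rim, without letting it bang down or leaning hard on it, and then slide the heat control on the front deck along its track until it is level with the small arrow pointer beside the track. Leave the pointer, candles, glasses, bottle and spoon where they are.

Things in the scene. Friction and masses are not known exactly. Their poses are not given: they have to be found in the camera images.
- lid (a joint): angle of the warmer's lid about its hinge, rad: 0 = closed on the rim (the stop), about 1.4 = nearly upright. The stiff hinge along the basin's far rim holds the lid wherever it is left; moving it takes about 3 to 9 N at the front edge
- lid_shell: the lid: shallow steel cover 240 x 300 mm, 30 mm deep. Origin at the middle of the hinge; in its frame it extends from x = 0 to x = -0.240 (front edge), y -0.150 to 0.150, and its outer (top) face is at z = +0.030. Axes are the warmer's when closed. A black bar handle, 100 mm along y, 12 mm thick, stands on the outer face at x = -0.100, reaching to z = 0.064
- lid_hinge (a point): the middle of the hinge line, which runs along the warmer's y: 150 mm behind the warmer's origin, 80 mm above the table
- lid_edge (a point): point on the lid's outer face in the middle of its width, 25 mm from the front edge (215 mm from the hinge)
- heat (a joint): position of the heat control along its track, m: 0 = the warmer's -y end, 0.130 = the +y end; it moves along the warmer's y, stays where left, takes about 3 N to slide
- heat_grip (a point): centre of the top of the heat control's grip: an upright black block 44 (along the warmer's x) x 18 (along its track, y) x 30 mm tall, its top 32 mm above the deck (87 mm above the table). The track is 140 mm in front of (towards -x of) the warmer's origin
- preset (a joint): position of the small arrow pointer along the same track, m, on the same scale as joint heat (equal values = grip level with the pointer); it is not to be moved
- preset_tip (a point): tip of the arrow pointer: a flat black arrow, 16 mm wide, 21 mm long, 3 mm thick, lying on the deck in front of the track and pointing across it (warmer's +x)
- warmer: bread warmer, fixed to the table: a steel basin of bread rolls with its rim 80 mm above the table, and in front of it a flat control deck 55 mm high. Origin at table height in the middle of its width; x points from the deck to the basin, y along the track. In its frame the deck spans x -0.190 to -0.090, the basin x -0.090 to 0.150, both y -0.150 to 0.150
- candle_tall: grey pillar candle, 80 mm across, 120 mm tall; origin at its underside; a bystander, to be left alone
- candle_mid: beige pillar candle, 72 mm across, 90 mm tall; origin at its underside; a bystander, to be left alone
- candle_low: beige pillar candle, 68 mm across, 65 mm tall; origin at its underside; a bystander, to be left alone
- glass_a: stemmed wine glass, 68 mm across, 200 mm tall; origin at its underside; a bystander, to be left alone
- glass_b: stemmed wine glass, 68 mm across, 200 mm tall; origin at its underside; a bystander, to be left alone
- wine: green wine bottle, 76 mm across, 300 mm tall; origin at its underside; a bystander, to be left alone
- spoon: wooden-handled steel serving spoon lying flat along its x, 200 mm long; origin at its underside; a bystander, to be left alone

How it is judged:
By the outcome, as a careful person would: the job done as asked, in the order asked, and still so for the second after the job is handed in, with the robot touching nothing.
It also fails if it takes over 56 s, if anything falls off the work surface, if the arm or the gripper's body presses on something with over 40 N, if the wrist force passes 120 N, or if a joint passes its speed limit or range.

## Robot

A 6-joint arm with a two-finger parallel gripper is mounted at the origin on the work surface. World frame = base frame: x ahead of the robot, y to its left, z up, the work surface at z = 0. Lengths are in mm, angles in rad, forces in N, time in s.
With the tool pointing down it reaches from about 250 to 850 mm from the base axis. Payload 12.5 kg.
Tool frame: the origin (TCP) lies at the very end of the fingers, on their centre line; the grasp point (between the pads) lies 19 mm behind it; y points along the fingers, x is the direction in which the jaws open and shut, and the axes are right-handed (so a half turn about y gives the same grasp; the last joint's range is limited). The gripper opens to 93 mm and grips with 3 to 60 N. Pads are 15 mm wide; open, the fingers measure 128 mm over their backs; the gripper's body (75 mm by 188 mm) begins 65 mm behind the grasp point.
Start: joints at [1.074, 0.351, 1.652, -0, 1.139, -0.085], TCP at [220.111, 504.019, 218.633] pointing down, gripper open.
Joint ranges: [-2.75, 2.75], [-0.79, 2.1], [0.01, 2.65], [-1.57, 4.71], [0.07, 3.14], [-2.87, 2.87]. Speed limits (rad/s): [2.22, 2.22, 2.79, 3.14, 3.14, 3.14].

## Interface

Orientations are given as a unit quaternion [w, x, y, z].
In Python, from bench import robot gives the robot as it stands.
- The arm moves only by the tool move_arm, never from a script. Its argument "deltas" is a list of rows, each an object with "dp": the shift along the world's x, y, z in cm, a list of three; "yaw": the turn about the world's z in rad; "gripper": the finger opening in cm, from 0 to 9.3. In form: [{"dp": [dx, dy, dz], "yaw": yaw, "gripper": gripper}, ...]. A call has exactly 8 rows; each row shifts and turns the pose as measured when the row begins; what a row does not reach is not made up. A row lasts 1/8 s, in which the tool goes at most 62.5 mm and 10.7 degrees, less where a joint would pass 70% of its speed; a pose out of reach is approached as far as the arm can. A call with a gripper value outside its range is refused whole. The fingers move at their own pace and stop on an object; "force" is the grip in N (left out, the last holds). Time passes only in rows, so rows that do not move let the fingers close, or fill a call up. It gives the time, the measured TCP pose, the force and the opening at its end, in the units of the state.
- robot.sense(): the state, without advancing time (a new reading comes with each control period).
- robot.capture(name): name is "scene" or "top"; returns the picture (384x512x3 uint8, red, green, blue); there is no depth.
- robot.camera_info(name): a dict with "fx", "fy", "cx", "cy" (pixels), "k1" (the pictures are not rectified: a ray, as slopes to the right and down, at radius r is drawn at 1 + k1 r^2 times it, then the intrinsics apply), "origin" and "attitude" of the camera in the world. Camera axes: x right, y up, looking along -z (the intrinsics and any distortion apply to the point x, -y, -z); pixel columns grow to the right and rows downward; lengths in mm; the calibration is good to about 2 mm. A picture is of the moment at which its call begins. camera_info takes no time and is no camera call.
- robot.finish_job(): hands the job in, once; it reports no verdict.
The state is a dict: "t": time; "joint_positions": joint angles; "joint_vel": joint speeds; "effort": joint torques, N m; "eef_pos": TCP position; "tool_rot": TCP orientation; "force": force on the tool from outside, world axes, zero at the start; "ft_torque": the same for the moment, N m; "gripper_width": finger opening in mm.
Only numpy, scipy, OpenCV 4.12 (cv2) and the standard library are available. Lean on these libraries where they do the work, as an engineer would, in place of code of your own. Each camera call takes 0.05 s, during which the arm holds its last target. There are 200 camera calls.

## Working session

There is one attempt and no reset: what is moved stays moved. The work goes in short steps, Python scripts to look and compute and a tool call to move; the robot and the scene stay as the last step left them, time stands still between calls to the robot, and variables do not carry over. Pictures are saved under pics/ and viewed, about 8 in all and at most 12, crops included, and the job is handed in when it is done.

Besides the shell and the picture viewer there is one more tool, called after "Emit:" by a JSON object that holds its "fn" and its "kwargs". move_arm: Moves the arm, as the interface text tells. Its arguments: {"type":"object","properties":{"deltas":{"type":"array","items":{"type":"object","properties":{"dp":{"type":"array","items":{"type":"number"}},"yaw":{"type":"number"},"gripper":{"type":"number"}}}},"force":{"type":"number"}},"required":["deltas"]}

```bash
mkdir -p pics; python3 - <<'E'
from bench import robot
import cv2
for n in("scene","top"):
    im=robot.capture(n); cv2.imwrite(f"pics/{n}0.png",im[:,:,::-1]); print(robot.camera_info(n))
s=robot.sense(); print(s)
E
```

```text
{'fx': 371.691376973376, 'fy': 371.691376973376, 'cx': 250.0860122869135, 'cy': 194.06613053735245, 'k1': -0.09208040603296849, 'origin': array([927.34714869, 719.66747556, 841.35678677]), 'attitude': array([0.21733741, 0.09126882, 0.39325549, 0.88869825])}
{'fx': 414.55116909845606, 'fy': 414.55116909845606, 'cx': 259.7439917386015, 'cy': 181.50372895458898, 'k1': -0.13879882558668372, 'origin': array([ 282.90666964,   14.05966937, 1483.40291162]), 'attitude': array([-0.69959501, -0.05885333,  0.07392529,  0.70826419])}
{'t': 0.1, 'joint_positions': array([ 1.07437922e+00,  3.51202622e-01,  1.65230811e+00, -1.93109145e-05,
        1.13911406e+00, -8.46024578e-02]), 'joint_vel': array([-1.09608975e-03, -1.12610112e-03, -8.26018283e-04, -2.00720664e-03,
        4.82458405e-05, -4.78667537e-04]), 'effort': array([ 3.96201840e-04, -4.98036504e+01, -2.85706276e+01,  6.99922512e-02,
        2.39305937e-02, -6.89702256e-05]), 'eef_pos': array([219.99338527, 503.76890789, 218.16392561]), 'tool_rot': array([-0.59148523,  0.59184276,  0.38689439, -0.38753077]), 'force': array([-0.56400014,  0.16176941,  0.29389762]), 'ft_torque': array([-0.00713924,  0.02696076, -0.00286221]), 'gripper_width': 92.78348916028163}
```

View pics/scene0.png

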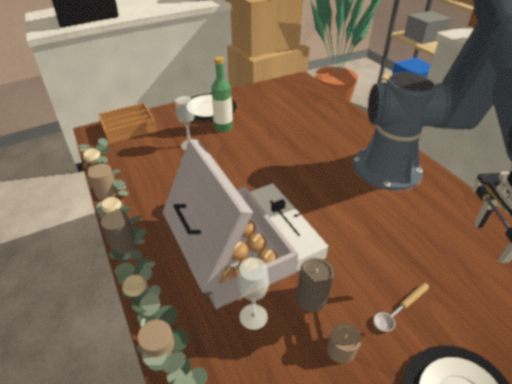

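View pics/top0.png

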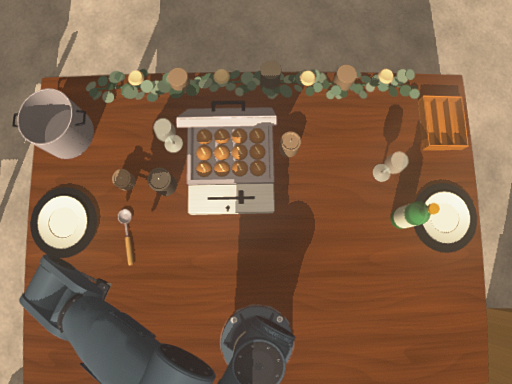

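The top view shows the open warmer, with the deck at about (188–274, 183–215), the grip near (240,197), the arrow near (228,208) and the lid upright near row 115. A candle stands at (290,143) and a glass at (170,140). Next I'll enlarge the deck.

```bash
cat > h.py <<'E'
import numpy as np, cv2
from bench import robot
from scipy.spatial.transform import Rotation as R
def cam(n):
    i=robot.camera_info(n); q=i["attitude"]
    return i,R.from_quat([q[1],q[2],q[3],q[0]]).as_matrix(),np.array(i["origin"])
def unproj(n,uv,z):
    i,M,o=cam(n); x=np.array([(uv[0]-i["cx"])/i["fx"],(uv[1]-i["cy"])/i["fy"]])
    s=x.copy()
    for _ in range(20): s=x/(1+i["k1"]*(s@s))
    d=M@np.array([s[0],-s[1],-1]); return o+d*(z-o[2])/d[2]
def proj(n,P):
    i,M,o=cam(n); c=M.T@(np.array(P,float)-o); s=np.array([c[0],-c[1]])/-c[2]
    s=s*(1+i["k1"]*(s@s)); return np.array([i["cx"],i["cy"]])+i["fx"]*s
E
python3 - <<'E'
import cv2
im=cv2.imread("pics/top0.png")[92:222,155:305]
cv2.imwrite("pics/c1.png",cv2.resize(im[0:130],None,fx=5,fy=4.6*5/4.6,interpolation=cv2.INTER_CUBIC)[:600] if 0 else cv2.resize(im[85:130,25:130],None,fx=7,fy=7,interpolation=cv2.INTER_CUBIC))
E
```

```text
(no output)
```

View pics/c1.png

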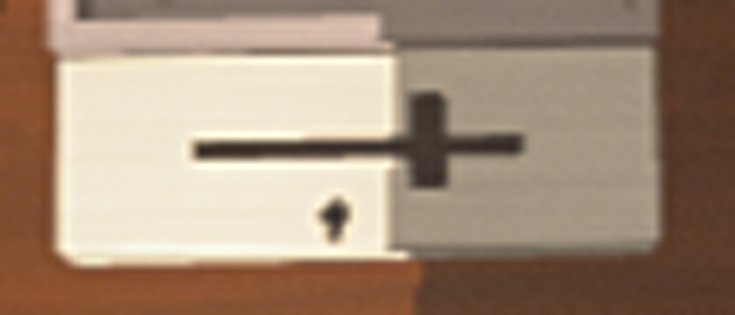

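```bash
python3 - <<'E'
from h import *
f=lambda U,V:(U/7-.43+180,V/7-.43+177)
pts=dict(dFL=(60,262,55),dFR=(660,250,55),dBL=(58,57,55),dBR=(655,43,55),trL=(193,150,55),trR=(523,144,55),tip=(335,198,58),tail=(333,241,58),grip=(428,140,87),gripF=(430,188,87),gripB=(428,92,87))
w={k:unproj("top",f(*v[:2]),v[2]) for k,v in pts.items()}
for k in w:print(k,w[k].round(1))
# fit warmer pose: yaw, origin from deck corners + track ends
from scipy.optimize import least_squares
loc=dict(dFL=(-190,150,55),dFR=(-190,-150,55),dBL=(-90,150,55),dBR=(-90,-150,55))
def T(p,l):
    c,s=np.cos(p[2]),np.sin(p[2]); return np.array([p[0]+c*l[0]-s*l[1],p[1]+s*l[0]+c*l[1],l[2]])
r=least_squares(lambda p:np.concatenate([T(p,loc[k])[:2]-w[k][:2] for k in loc]),[600,60,0])
print(r.x,r.fun.round(1)); p=r.x
for k in w:
    d=w[k][:2]-p[:2];c,s=np.cos(p[2]),np.sin(p[2]);print(k,(c*d[0]+s*d[1]).round(1),(-s*d[0]+c*d[1]).round(1))
def lid(a,x,y,z): # lid frame -> warmer; opening raises front edge
    return T(p,(150+x*np.cos(a)+z*np.sin(a),y,80-x*np.sin(a)+z*np.cos(a)))
for a in(1.0,1.2,1.3,1.4,1.5):
    print(a,[proj(n,lid(a,-240,y,z)).round(0).tolist() for n in("scene","top") for y in(150,-150) for z in (0,30)])
print([proj("scene",T(p,l)).round(0).tolist() for l in loc.values()])
for n,uv in dict(ca=(290,150),g=(178,145)).items(): print(n,unproj("top",uv,0).round(0))
E
```

```text
dFL [442.7 231.1  55. ]
dFR [445.5 -65.8  55. ]
dBL [545.8 233.7  55. ]
dBR [549.8 -65.4  55. ]
trL [498.  165.5  55. ]
trR [499.3   1.3  55. ]
tip [472.9  94.7  58. ]
tail [451.5  95.7  58. ]
grip [497.   47.8  87. ]
gripF [473.4  47.   87. ]
gripB [520.6  47.7  87. ]
[6.35919342e+02 8.50465319e+01 1.18873620e-02] [ 1.5  1.7  2.2 -1.4 -1.6  0.2 -2.1 -0.6]
dFL -191.5 148.3
dFR -192.2 -148.6
dBL -88.4 149.7
dBR -87.9 -149.4
trL -136.9 82.1
trR -137.6 -82.1
tip -162.9 11.6
tail -184.3 12.8
grip -139.4 -35.6
gripF -163.0 -36.1
gripB -115.7 -36.0
1.0 [[262.0, 212.0], [252.0, 211.0], [207.0, 142.0], [197.0, 139.0], [177.0, 136.0], [176.0, 126.0], [276.0, 134.0], [276.0, 124.0]]
1.2 [[244.0, 212.0], [231.0, 213.0], [191.0, 139.0], [180.0, 139.0], [176.0, 120.0], [175.0, 110.0], [276.0, 118.0], [276.0, 108.0]]
1.3 [[234.0, 213.0], [221.0, 215.0], [182.0, 139.0], [171.0, 140.0], [176.0, 112.0], [175.0, 102.0], [276.0, 110.0], [276.0, 100.0]]
1.4 [[223.0, 215.0], [209.0, 218.0], [173.0, 140.0], [162.0, 142.0], [175.0, 104.0], [175.0, 94.0], [276.0, 102.0], [275.0, 92.0]]
1.5 [[212.0, 218.0], [198.0, 223.0], [164.0, 142.0], [152.0, 144.0], [175.0, 96.0], [176.0, 87.0], [275.0, 94.0], [275.0, 85.0]]
[[328.0, 245.0], [272.0, 182.0], [297.0, 259.0], [245.0, 192.0]]
ca [ 683. -134.    0.]
g [706. 282.   0.]
```

```bash
python3 - <<'E'
import cv2
im=cv2.imread("pics/scene0.png")[125:335,155:355]
cv2.imwrite("pics/c2.png",cv2.resize(im,None,fx=2.85,fy=2.85,interpolation=cv2.INTER_CUBIC))
E
```

```text
(no output)
```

View pics/c2.png

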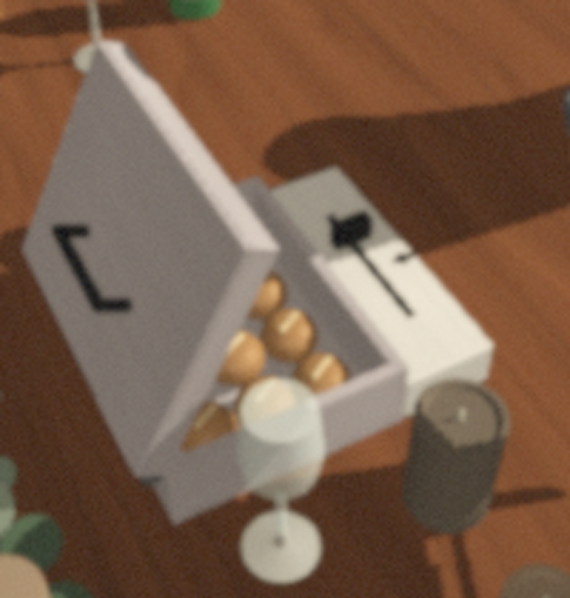

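Scene crop: lid edge corners are at full-frame pixels (252,213), (242,211), (197,141) and (190,141), so the lid angle is about 1.1 rad. The grip sits at y ≈ -36 and the arrow at y ≈ +12 in the warmer's frame, so it has to slide about 48 mm towards +y. I'll fit the angle and work out the push path.

```bash
cat >> h.py <<'E'
p=np.array([635.9,85.0,0.0119])
def T(l):
    c,s=np.cos(p[2]),np.sin(p[2]); return np.array([p[0]+c*l[0]-s*l[1],p[1]+s*l[0]+c*l[1],l[2]])
def lid(a,x,y,z): return T((150+x*np.cos(a)+z*np.sin(a),y,80-x*np.sin(a)+z*np.cos(a)))
def tcp(a,x=-215,half=7.5): return lid(a,x,0,30)+np.array([half,0,0])*(1 if a>.05 else 0)
def st():
    s=robot.sense(); q=s["tool_rot"]; M=R.from_quat([q[1],q[2],q[3],q[0]]).as_matrix()
    print("t",s["t"],s["eef_pos"].round(1),"x",M[:,0].round(3),"y",M[:,1].round(3),"F",s["force"].round(1),"w",s["gripper_width"].round(1),"j",s["joint_positions"].round(2)); return s
E
python3 - <<'E'
from h import *
from scipy.optimize import least_squares
obs=[((252.5,213.4),150,0),((241.7,211),150,30),((197,140.8),-150,0),((190,141),-150,30)]
r=least_squares(lambda a:np.concatenate([proj("scene",lid(a[0],-240,y,z))-u for u,y,z in obs]),[1.1]);print(r.x,r.fun.round(1))
st()
for a in np.arange(1.1,-.01,-.1): print(a.round(1),tcp(a).round(0))
print(T((-139.5,-35.8,0)),T((-139.5,12.2,0)))
E
```

```text
[1.10465307] [ 0.6 -1.8 -0.3  0.3  1.7 -0.8 -1.5 -2.5]Traceback (most recent call last):
  File "<stdin>", line 5, in <module>
  File "h.py", line 22, in st
    print("t",s["t"],s["eef_pos"].round(1),"x",M[:,0].round(3),"y",M[:,1].round(3),"F",s["force"].round(1),"w",s["gripper_width"].round(1),"j",s["joint_positions"].round(2)); return s
                                                                                                               ^^^^^^^^^^^^^^^^^^^^^^^^
AttributeError: 'float' object has no attribute 'round'
```

```bash
sed -i 's/s\["gripper_width"\].round(1)/round(s["gripper_width"],1)/' h.py
python3 - <<'E'
from h import *
st()
for a in np.arange(1.1,-.01,-.1): print(a.round(1),tcp(a).round(0))
print(T((-139.5,-35.8,0)),T((-139.5,12.2,0)))
E
```

```text
t 0.1 [220.  503.8 218.2] x [ 0.4    0.916 -0.001] y [-0.    -0.001 -1.   ] F [-0.6  0.2  0.3] w 92.8 j [ 1.07  0.35  1.65 -0.    1.14 -0.08]
1.1 [723.  86. 285.]
1.0 [702.  86. 277.]
0.9 [683.  85. 267.]
0.8 [665.  85. 255.]
0.7 [648.  85. 241.]
0.6 [633.  85. 226.]
0.5 [619.  85. 209.]
0.4 [607.  85. 191.]
0.3 [597.  84. 172.]
0.2 [589.  84. 152.]
0.1 [582.  84. 131.]
-0.0 [571.  84. 110.]
[496.83588713  47.54252397   0.        ] [496.26470061  95.53912537   0.        ]
```

Emit:
{"fn": "move_arm", "kwargs": {"deltas": [{"dp": [1,0,6],"yaw": 0,"gripper": 0},{"dp": [1,0,6],"yaw": 0,"gripper": 0},{"dp": [3,-3,5],"yaw": 0,"gripper": 0},{"dp": [5,-3,1],"yaw": 0,"gripper": 0},{"dp": [5,-3,0],"yaw": 0,"gripper": 0},{"dp": [5,-3,0],"yaw": 0,"gripper": 0},{"dp": [5,-3,0],"yaw": 0,"gripper": 0},{"dp": [5,-3,0],"yaw": 0,"gripper": 0}]}}

```text
t: 1.1
eef_pos: [522.6, 319.3, 398.9]
tool_rot: [-0.589, 0.591, 0.388, -0.391]
force: [0.3, 1.1, 0.7]
gripper_width: 17.7
```

Emit:
{"fn": "move_arm", "kwargs": {"deltas": [{"dp": [4,-4,0],"yaw": 0.106,"gripper": 0},{"dp": [4,-4,0],"yaw": 0.106,"gripper": 0},{"dp": [4,-4,0],"yaw": 0.106,"gripper": 0},{"dp": [4,-4,0],"yaw": 0.106,"gripper": 0},{"dp": [4,-4,0],"yaw": 0,"gripper": 0},{"dp": [3,-3,0],"yaw": 0,"gripper": 0},{"dp": [1,0,-1],"yaw": 0,"gripper": 0},{"dp": [0,0,0],"yaw": 0,"gripper": 0}]}}

```text
t: 2.1
eef_pos: [771.0, 77.7, 381.6]
tool_rot: [0.493, -0.492, -0.504, 0.511]
force: [-0.3, 0.4, -0.4]
gripper_width: 0.4
```

```bash
python3 - <<'E'
from h import *
st()
im=robot.capture("scene");cv2.imwrite("pics/s2.png",cv2.resize(im[60:340,130:400,::-1],None,fx=2,fy=2))
E
```

```text
t 2.1 [771.   77.7 381.6] x [-0.029  1.    -0.006] y [-0.009 -0.007 -1.   ] F [-0.3  0.4 -0.4] w 0.4 j [ 0.04  0.77  0.59 -0.01  1.79 -1.56]
```

View pics/s2.png

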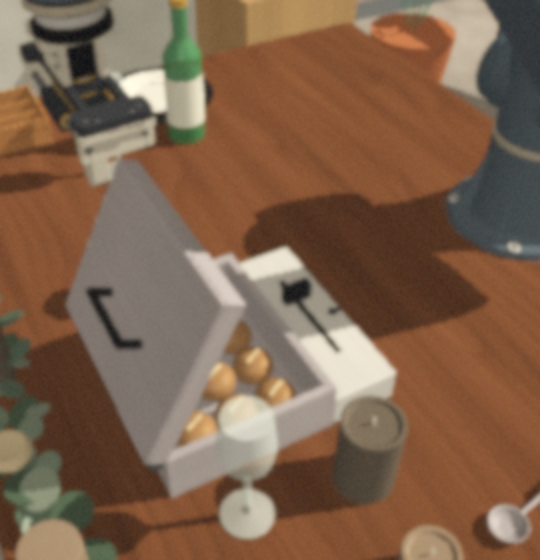

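The gripper is behind and above the lid, with nothing in the way. Next I descend behind the lid's edge.

Emit:
{"fn": "move_arm", "kwargs": {"deltas": [{"dp": [-0.5,0.2,-2],"yaw": 0,"gripper": 0},{"dp": [-0.5,0.2,-2],"yaw": 0,"gripper": 0},{"dp": [-0.5,0.2,-2],"yaw": 0,"gripper": 0},{"dp": [-0.5,0.2,-2],"yaw": 0,"gripper": 0},{"dp": [-0.5,0,-1],"yaw": 0,"gripper": 0},{"dp": [-0.5,0,-0.5],"yaw": 0,"gripper": 0},{"dp": [-0.5,0,0],"yaw": 0,"gripper": 0},{"dp": [-0.3,0,0],"yaw": 0,"gripper": 0}]}}

```text
t: 3.15
eef_pos: [726.2, 95.2, 292.9]
tool_rot: [0.489, -0.492, -0.509, 0.511]
force: [-0.5, -0.8, -0.0]
gripper_width: 0.3
```

Emit:
{"fn": "move_arm", "kwargs": {"deltas": [{"dp": [-0.3,-0.1,-0.1],"yaw": 0,"gripper": 0},{"dp": [-0.3,-0.1,-0.1],"yaw": 0,"gripper": 0},{"dp": [-0.3,-0.1,-0.1],"yaw": 0,"gripper": 0},{"dp": [-0.3,-0.1,-0.1],"yaw": 0,"gripper": 0},{"dp": [-0.3,-0.1,-0.1],"yaw": 0,"gripper": 0},{"dp": [-0.3,0,-0.1],"yaw": 0,"gripper": 0},{"dp": [-0.3,0,-0.1],"yaw": 0,"gripper": 0},{"dp": [-0.3,0,-0.1],"yaw": 0,"gripper": 0}]}}

```text
t: 4.15
eef_pos: [702.3, 90.5, 285.8]
tool_rot: [-0.487, 0.493, 0.51, -0.509]
force: [4.6, 1.6, -0.3]
gripper_width: 0.6
```

Emit:
{"fn": "move_arm", "kwargs": {"deltas": [{"dp": [-0.41,-0.05,-0.24],"yaw": 0,"gripper": 0},{"dp": [-0.41,-0.05,-0.25],"yaw": 0,"gripper": 0},{"dp": [-0.41,-0.05,-0.26],"yaw": 0,"gripper": 0},{"dp": [-0.4,-0.05,-0.27],"yaw": 0,"gripper": 0},{"dp": [-0.4,0,-0.28],"yaw": 0,"gripper": 0},{"dp": [-0.39,0,-0.28],"yaw": 0,"gripper": 0},{"dp": [-0.39,0,-0.29],"yaw": 0,"gripper": 0},{"dp": [-0.38,0,-0.3],"yaw": 0,"gripper": 0}]}}

```text
t: 5.15
eef_pos: [667.7, 88.3, 264.1]
tool_rot: [-0.487, 0.493, 0.51, -0.509]
force: [1.5, 1.1, 5.3]
gripper_width: 0.7
```

```bash
cat >> h.py <<'E'
def est():
    s=st(); e=s["eef_pos"]; h=T((150,0,80)); d=h[0]-(e[0]-7.5); z=e[2]-80
    r=np.hypot(d,z); x=np.sqrt(r*r-900); print("lid x",-x.round(1),"angle",(np.arctan2(z,d)-np.arctan2(30,x)).round(3))
E
python3 -c "
from h import *
est()"
```

```text
t 5.15 [667.7  88.3 264.1] x [-0.04   0.999 -0.004] y [ 0.007 -0.004 -1.   ] F [1.5 1.1 5.3] w 0.7 j [ 0.06  0.54  1.25 -0.    1.35 -1.55]
lid x -220.9 angle 0.837
```

Emit:
{"fn": "move_arm", "kwargs": {"deltas": [{"dp": [-0.36,0,-0.29],"yaw": 0,"gripper": 0},{"dp": [-0.36,0,-0.3],"yaw": 0,"gripper": 0},{"dp": [-0.35,0,-0.31],"yaw": 0,"gripper": 0},{"dp": [-0.34,0,-0.32],"yaw": 0,"gripper": 0},{"dp": [-0.33,0,-0.33],"yaw": 0,"gripper": 0},{"dp": [-0.32,0,-0.34],"yaw": 0,"gripper": 0},{"dp": [-0.31,0,-0.35],"yaw": 0,"gripper": 0},{"dp": [-0.3,0,-0.36],"yaw": 0,"gripper": 0}]}}

```text
t: 6.15
eef_pos: [638.6, 87.7, 236.0]
tool_rot: [0.487, -0.493, -0.51, 0.51]
force: [-0.1, 0.2, 4.6]
gripper_width: 0.7
```

```bash
python3 -c "
from h import *
est()"
```

```text
t 6.15 [638.6  87.7 236. ] x [-0.039  0.999 -0.005] y [ 0.005 -0.005 -1.   ] F [-0.1  0.2  4.6] w 0.7 j [ 0.07  0.51  1.37 -0.01  1.26 -1.54]
lid x -217.7 angle 0.652
```

Emit:
{"fn": "move_arm", "kwargs": {"deltas": [{"dp": [-0.3,0,-0.33],"yaw": 0,"gripper": 0},{"dp": [-0.29,0,-0.34],"yaw": 0,"gripper": 0},{"dp": [-0.28,0,-0.35],"yaw": 0,"gripper": 0},{"dp": [-0.27,0,-0.36],"yaw": 0,"gripper": 0},{"dp": [-0.26,0,-0.37],"yaw": 0,"gripper": 0},{"dp": [-0.25,0,-0.38],"yaw": 0,"gripper": 0},{"dp": [-0.24,0,-0.38],"yaw": 0,"gripper": 0},{"dp": [-0.23,0,-0.39],"yaw": 0,"gripper": 0}]}}

```text
t: 7.15
eef_pos: [615.4, 87.5, 204.6]
tool_rot: [0.488, -0.492, -0.509, 0.51]
force: [-1.2, -0.2, 3.5]
gripper_width: 0.5
```

```bash
python3 -c "
from h import *
est()"
```

```text
t 7.15 [615.4  87.5 204.6] x [-0.039  0.999 -0.005] y [ 0.004 -0.005 -1.   ] F [-1.2 -0.2  3.5] w 0.5 j [ 0.07  0.49  1.47 -0.01  1.17 -1.54]
lid x -215.1 angle 0.472
```

Emit:
{"fn": "move_arm", "kwargs": {"deltas": [{"dp": [-0.25,0,-0.35],"yaw": 0,"gripper": 0},{"dp": [-0.24,0,-0.36],"yaw": 0,"gripper": 0},{"dp": [-0.23,0,-0.36],"yaw": 0,"gripper": 0},{"dp": [-0.22,0,-0.37],"yaw": 0,"gripper": 0},{"dp": [-0.21,0,-0.37],"yaw": 0,"gripper": 0},{"dp": [-0.2,0,-0.38],"yaw": 0,"gripper": 0},{"dp": [-0.19,0,-0.38],"yaw": 0,"gripper": 0},{"dp": [-0.18,0,-0.38],"yaw": 0,"gripper": 0}]}}

```text
t: 8.15
eef_pos: [597.0, 87.4, 172.6]
tool_rot: [0.488, -0.492, -0.509, 0.51]
force: [-0.2, -0.1, 2.1]
gripper_width: 0.6
```

```bash
python3 -c "
from h import *
est()"
```

```text
t 8.15 [597.   87.4 172.6] x [-0.039  0.999 -0.006] y [ 0.004 -0.005 -1.   ] F [-0.2 -0.1  2.1] w 0.6 j [ 0.07  0.49  1.56 -0.01  1.09 -1.54]
lid x -215.0 angle 0.302
```

Emit:
{"fn": "move_arm", "kwargs": {"deltas": [{"dp": [-0.14,0,-0.3],"yaw": 0,"gripper": 0},{"dp": [-0.14,0,-0.3],"yaw": 0,"gripper": 0},{"dp": [-0.13,0,-0.3],"yaw": 0,"gripper": 0},{"dp": [-0.13,0,-0.3],"yaw": 0,"gripper": 0},{"dp": [-0.12,0,-0.3],"yaw": 0,"gripper": 0},{"dp": [-0.12,0,-0.3],"yaw": 0,"gripper": 0},{"dp": [-0.11,0,-0.3],"yaw": 0,"gripper": 0},{"dp": [-0.1,0,-0.3],"yaw": 0,"gripper": 0}]}}

```text
t: 9.15
eef_pos: [586.9, 87.3, 146.9]
tool_rot: [0.487, -0.493, -0.51, 0.51]
force: [1.1, -0.8, 2.3]
gripper_width: 0.6
```

```bash
python3 -c "
from h import *
est()"
```

```text
t 9.15 [586.9  87.3 146.9] x [-0.039  0.999 -0.006] y [ 0.005 -0.006 -1.   ] F [ 1.1 -0.8  2.3] w 0.6 j [ 0.07  0.51  1.61 -0.01  1.03 -1.53]
lid x -215.0 angle 0.175
```

Emit:
{"fn": "move_arm", "kwargs": {"deltas": [{"dp": [-0.07,0,-0.22],"yaw": 0,"gripper": 0},{"dp": [-0.07,0,-0.22],"yaw": 0,"gripper": 0},{"dp": [-0.07,0,-0.22],"yaw": 0,"gripper": 0},{"dp": [-0.06,0,-0.22],"yaw": 0,"gripper": 0},{"dp": [-0.06,0,-0.22],"yaw": 0,"gripper": 0},{"dp": [-0.06,0,-0.22],"yaw": 0,"gripper": 0},{"dp": [-0.05,0,-0.22],"yaw": 0,"gripper": 0},{"dp": [-0.05,0,-0.22],"yaw": 0,"gripper": 0}]}}

```text
t: 10.15
eef_pos: [581.7, 87.3, 128.1]
tool_rot: [0.487, -0.493, -0.51, 0.51]
force: [1.6, -1.1, 2.5]
gripper_width: 0.7
```

Emit:
{"fn": "move_arm", "kwargs": {"deltas": [{"dp": [-0.04,0,-0.15],"yaw": 0,"gripper": 0},{"dp": [-0.04,0,-0.15],"yaw": 0,"gripper": 0},{"dp": [-0.03,0,-0.15],"yaw": 0,"gripper": 0},{"dp": [-0.03,0,-0.15],"yaw": 0,"gripper": 0},{"dp": [-0.03,0,-0.12],"yaw": 0,"gripper": 0},{"dp": [-0.02,0,-0.12],"yaw": 0,"gripper": 0},{"dp": [-0.02,0,-0.12],"yaw": 0,"gripper": 0},{"dp": [-0.02,0,-0.12],"yaw": 0,"gripper": 0}]}}

```text
t: 11.15
eef_pos: [579.4, 87.3, 116.6]
tool_rot: [0.487, -0.493, -0.51, 0.51]
force: [1.1, -0.3, 1.8]
gripper_width: 0.7
```

```bash
python3 -c "
from h import *
est()"
```

```text
t 11.15 [579.4  87.3 116.6] x [-0.039  0.999 -0.006] y [ 0.005 -0.006 -1.   ] F [ 1.1 -0.3  1.8] w 0.7 j [ 0.07  0.53  1.65 -0.01  0.96 -1.53]
lid x -215.0 angle 0.031
```

Emit:
{"fn": "move_arm", "kwargs": {"deltas": [{"dp": [0,0,-0.1],"yaw": 0,"gripper": 0},{"dp": [0,0,-0.1],"yaw": 0,"gripper": 0},{"dp": [0,0,-0.1],"yaw": 0,"gripper": 0},{"dp": [0,0,-0.08],"yaw": 0,"gripper": 0},{"dp": [0,0,-0.08],"yaw": 0,"gripper": 0},{"dp": [0,0,-0.06],"yaw": 0,"gripper": 0},{"dp": [0,0,-0.06],"yaw": 0,"gripper": 0},{"dp": [0,0,-0.06],"yaw": 0,"gripper": 0}]}}

```text
t: 12.15
eef_pos: [578.5, 87.2, 110.2]
tool_rot: [0.488, -0.492, -0.509, 0.51]
force: [-3.7, -1.5, 12.2]
gripper_width: 0.4
```

Emit:
{"fn": "move_arm", "kwargs": {"deltas": [{"dp": [0,0,-0.03],"yaw": 0,"gripper": 0},{"dp": [0,0,-0.03],"yaw": 0,"gripper": 0},{"dp": [0,0,0],"yaw": 0,"gripper": 0},{"dp": [0,0,0],"yaw": 0,"gripper": 0},{"dp": [0,0,0],"yaw": 0,"gripper": 0},{"dp": [0,0,0],"yaw": 0,"gripper": 0},{"dp": [0,0,0],"yaw": 0,"gripper": 0},{"dp": [0,0,0],"yaw": 0,"gripper": 0}]}}

```text
t: 13.15
eef_pos: [578.5, 87.2, 110.3]
tool_rot: [0.488, -0.492, -0.509, 0.51]
force: [-0.5, -0.8, 4.2]
gripper_width: 0.5
```

Emit:
{"fn": "move_arm", "kwargs": {"deltas": [{"dp": [0,0,0.5],"yaw": 0,"gripper": 0},{"dp": [0,0,2],"yaw": 0,"gripper": 0},{"dp": [0,0,2.5],"yaw": 0,"gripper": 4.6},{"dp": [-2,-1,0],"yaw": -0.027,"gripper": 4.6},{"dp": [-2,-1,0],"yaw": 0,"gripper": 4.6},{"dp": [-2,-1,0],"yaw": 0,"gripper": 4.6},{"dp": [-1.5,-0.7,0],"yaw": 0,"gripper": 4.6},{"dp": [0,0,0],"yaw": 0,"gripper": 4.6}]}}

```text
t: 14.15
eef_pos: [501.1, 50.1, 162.2]
tool_rot: [0.495, -0.499, -0.503, 0.503]
force: [0.5, 0.2, 0.4]
gripper_width: 45.5
```

```bash
python3 - <<'E'
from h import *
est()
im=robot.capture("scene");cv2.imwrite("pics/s3.png",cv2.resize(im[110:310,170:370,::-1],None,fx=3,fy=3,interpolation=cv2.INTER_CUBIC))
for y in(150,-150):
  for z in(0,30): print([((proj("scene",lid(a,-240,y,z))-[170,110])*3).round(0).tolist() for a in(0,.03)])
for z in(57,87): print(((proj("scene",T((-139.5,-35.8,z)))-[170,110])*3).round())
E
```

```text
t 14.15 [501.1  50.1 162.2] x [-0.012  1.    -0.005] y [ 0.003 -0.005 -1.   ] F [0.5 0.2 0.4] w 45.5 j [ 0.01  0.34  1.83 -0.01  0.97 -1.57]
lid x -302.1 angle 0.175
[[384.0, 428.0], [385.0, 423.0]]
[[387.0, 406.0], [387.0, 401.0]]
[[225.0, 228.0], [225.0, 222.0]]
[[224.0, 205.0], [223.0, 200.0]]
[322. 295.]
[323. 274.]
```

View pics/s3.png

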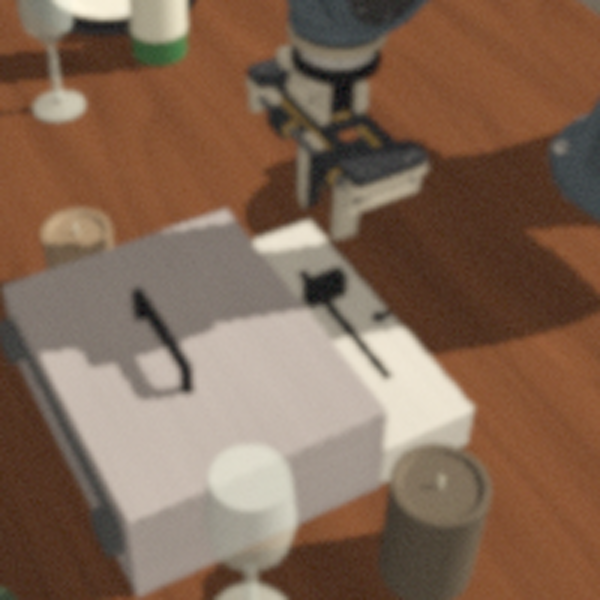

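Lid: front top corners are at crop (386,412) and (230,212), which match angle 0 within a pixel or two of the full frame. The grip is at (325,286), still where I measured it. I'll descend over it now.

Emit:
{"fn": "move_arm", "kwargs": {"deltas": [{"dp": [-0.2,-0.1,-2],"yaw": 0,"gripper": 4.6},{"dp": [-0.1,-0.1,-2],"yaw": 0,"gripper": 4.6},{"dp": [0,0,-2],"yaw": 0,"gripper": 4.6},{"dp": [0,0,-1.5],"yaw": 0,"gripper": 4.6},{"dp": [0,0,-0.8],"yaw": 0,"gripper": 4.6},{"dp": [0,0,-0.5],"yaw": 0,"gripper": 4.6},{"dp": [0,0,-0.2],"yaw": 0,"gripper": 4.6},{"dp": [0,0,0],"yaw": 0,"gripper": 4.6}]}}

```text
t: 15.2
eef_pos: [503.5, 49.9, 70.6]
tool_rot: [-0.494, 0.5, 0.504, -0.502]
force: [0.4, 0.4, 0.3]
gripper_width: 46.0
```

Emit:
{"fn": "move_arm", "kwargs": {"deltas": [{"dp": [-0.3,-0.2,-0.2],"yaw": 0,"gripper": 4.6},{"dp": [-0.2,0,-0.2],"yaw": 0,"gripper": 3},{"dp": [0,0,0],"yaw": 0,"gripper": 2.4},{"dp": [0,0,0],"yaw": 0,"gripper": 1.6},{"dp": [0,0,0],"yaw": 0,"gripper": 1.4},{"dp": [0,0,0],"yaw": 0,"gripper": 1.2},{"dp": [0,0,0],"yaw": 0,"gripper": 1.2},{"dp": [0,0,0],"yaw": 0,"gripper": 1.2}], "force": 10}}

```text
t: 16.2
eef_pos: [498.4, 47.8, 67.1]
tool_rot: [-0.493, 0.5, 0.505, -0.502]
force: [0.4, 1.2, -0.3]
gripper_width: 18.1
```

Emit:
{"fn": "move_arm", "kwargs": {"deltas": [{"dp": [0,0.5,0],"yaw": 0,"gripper": 1.2},{"dp": [0,0.7,0],"yaw": 0,"gripper": 1.2},{"dp": [0,0.7,0],"yaw": 0,"gripper": 1.2},{"dp": [0,0.7,0],"yaw": 0,"gripper": 1.2},{"dp": [0,0.7,0],"yaw": 0,"gripper": 1.2},{"dp": [0,0.6,0],"yaw": 0,"gripper": 1.2},{"dp": [0,0.4,0],"yaw": 0,"gripper": 1.2},{"dp": [0,0,0],"yaw": 0,"gripper": 1.2}], "force": 20}}

```text
t: 17.2
eef_pos: [498.0, 93.8, 67.1]
tool_rot: [-0.493, 0.5, 0.504, -0.502]
force: [-0.4, -0.9, 0.6]
gripper_width: 18.0
```

Emit:
{"fn": "move_arm", "kwargs": {"deltas": [{"dp": [0,0.17,0],"yaw": 0,"gripper": 1.2},{"dp": [0,0,0],"yaw": 0,"gripper": 1.2},{"dp": [0,0,0],"yaw": 0,"gripper": 1.2},{"dp": [0,0,0],"yaw": 0,"gripper": 1.2},{"dp": [0,0,0],"yaw": 0,"gripper": 1.2},{"dp": [0,0,0],"yaw": 0,"gripper": 1.2},{"dp": [0,0,0],"yaw": 0,"gripper": 1.2},{"dp": [0,0,0],"yaw": 0,"gripper": 1.2}]}}

```text
t: 18.2
eef_pos: [498.0, 95.6, 67.1]
tool_rot: [-0.494, 0.5, 0.504, -0.502]
force: [-1.0, 0.2, 0.1]
gripper_width: 17.8
```

Emit:
{"fn": "move_arm", "kwargs": {"deltas": [{"dp": [0,0,0],"yaw": 0,"gripper": 3},{"dp": [0,0,0],"yaw": 0,"gripper": 4.6},{"dp": [0,0,0],"yaw": 0,"gripper": 4.6},{"dp": [0,0,0],"yaw": 0,"gripper": 4.6},{"dp": [0,0,1],"yaw": 0,"gripper": 4.6},{"dp": [0,0,2.5],"yaw": 0,"gripper": 4.6},{"dp": [0,0,4],"yaw": 0,"gripper": 4.6},{"dp": [0,0,5],"yaw": 0,"gripper": 4.6}]}}

```text
t: 19.2
eef_pos: [496.4, 95.4, 194.5]
tool_rot: [-0.495, 0.499, 0.503, -0.503]
force: [0.7, -0.4, 0.4]
gripper_width: 46.1
```

Emit:
{"fn": "move_arm", "kwargs": {"deltas": [{"dp": [-2,0,4],"yaw": 0,"gripper": 4.6},{"dp": [-3,-3,3],"yaw": 0,"gripper": 4.6},{"dp": [-3,-5,0],"yaw": 0,"gripper": 4.6},{"dp": [-2,-5,0],"yaw": 0,"gripper": 4.6},{"dp": [-1,-5,0],"yaw": 0,"gripper": 4.6},{"dp": [0,-5,0],"yaw": 0,"gripper": 4.6},{"dp": [0,-5,0],"yaw": 0,"gripper": 4.6},{"dp": [0,0,0],"yaw": 0,"gripper": 4.6}]}}

```text
t: 20.2
eef_pos: [382.6, -192.0, 276.9]
tool_rot: [-0.489, 0.503, 0.507, -0.5]
force: [0.3, 0.3, -0.4]
gripper_width: 45.6
```

```bash
python3 - <<'E'
from h import *
st()
im=np.mean([robot.capture("top") for _ in range(4)],0).astype(np.uint8)[:,:,::-1]; cv2.imwrite("pics/t4.png",im)
a=cv2.resize(im[177:222,180:285],None,fx=7,fy=7,interpolation=cv2.INTER_CUBIC)
b=cv2.resize(im[95:222,150:330],(735,519)); b=b[:280]
cv2.imwrite("pics/t4c.png",np.vstack([a,b]))
E
```

```text
t 20.2 [ 382.6 -192.   276.9] x [-0.015  1.    -0.008] y [ 0.021 -0.007 -1.   ] F [ 0.3  0.3 -0.4] w 45.6 j [-0.58  0.05  1.88  0.01  1.19 -2.16]
```

View pics/t4c.png

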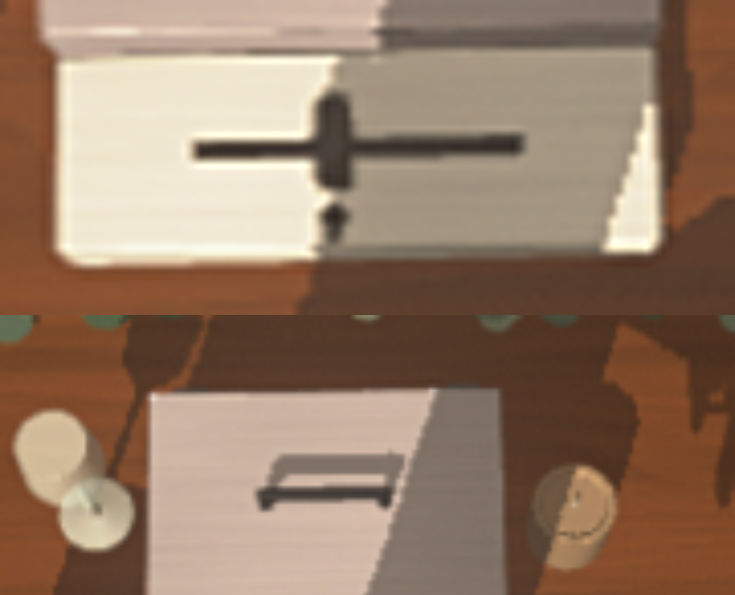

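The grip stands at crop (333,141), right over the arrow at (334,215). The lid is closed and the arrow hasn't moved. I'll check this with dark-pixel centroids, which include the height parallax.

```bash
python3 - <<'E'
from h import *
def cen(im,r0,r1,c0,c1):
    g=im[r0:r1,c0:c1].astype(float).mean(2); bg=np.median(g,axis=1,keepdims=True) if 0 else np.percentile(g,60)
    w=np.clip(110-g,0,None); v,u=np.mgrid[r0:r1,c0:c1]; return (u*w).sum()/w.sum(),(v*w).sum()/w.sum()
wy=lambda P:-np.sin(p[2])*(P[0]-p[0])+np.cos(p[2])*(P[1]-p[1])
t0,t4=cv2.imread("pics/top0.png"),cv2.imread("pics/t4.png")
for n,im,w,z in(("arrow0",t0,(205,212,223,233),58),("arrow4",t4,(206,212,223,231),58),
  ("grip0hi",t0,(190,196,236,246),87),("grip0lo",t0,(200,204,236,246),87),("grip4hi",t4,(190,196,223,233),87),("grip4lo",t4,(200,204,223,233),87)):
    c=cen(im,*w); print(n,np.round(c,2),"wy",wy(unproj("top",c,z)).round(1))
s=cv2.resize(robot.capture("scene")[165:225,250:330,::-1],None,fx=9,fy=9,interpolation=cv2.INTER_CUBIC)
for y in(11,13):
  L=[tuple(((proj("scene",T((x,y,z)))-[250,165]+.5)*9).astype(int).tolist()) for x,z in((-185,58),(-163,58))]; 
cv2.imwrite("pics/s5.png",s)
for y in(10.5,12.5,14.5):
  print(y,[((proj("scene",T((x,y,z)))-[250,165]+.5)*9).round().tolist() for x,z in((-185,58),(-163,58),(-161.5,87),(-117.5,87))])
E
```

```text
arrow0 [227.4  207.44] wy 11.8
arrow4 [227.38 208.  ] wy 11.9
grip0hi [240.65 192.72] wy -35.6
grip0lo [240.9  201.41] wy -35.9
grip4hi [227.33 192.97] wy 9.9
grip4lo [227.5  201.44] wy 9.6
10.5 [[441.0, 434.0], [385.0, 457.0], [387.0, 395.0], [270.0, 442.0]]
12.5 [[444.0, 438.0], [388.0, 461.0], [390.0, 399.0], [273.0, 446.0]]
14.5 [[448.0, 442.0], [391.0, 464.0], [394.0, 403.0], [276.0, 450.0]]
```

View pics/s5.png

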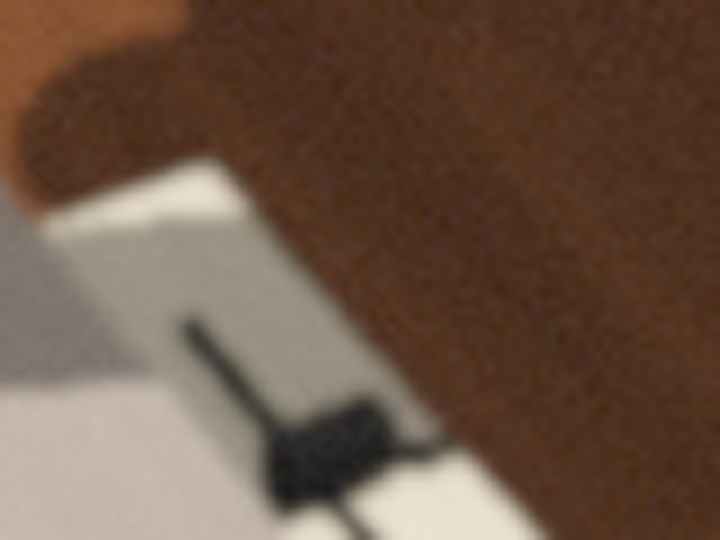

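The top view gives the grip at y ≈ 9.8 and the arrow at 11.9, while the TCP put the grip at 12.2. The grip's visible side and the shadow edge beside it bias that centroid. I'll move the arm so its shadow edge shifts and measure again with a silhouette model.

Emit:
{"fn": "move_arm", "kwargs": {"deltas": [{"dp": [-1,4,1],"yaw": 0,"gripper": 4.6},{"dp": [-1,4,1],"yaw": 0,"gripper": 4.6},{"dp": [0,4,1],"yaw": 0,"gripper": 4.6},{"dp": [0,4,0],"yaw": 0,"gripper": 4.6},{"dp": [0,3,0],"yaw": 0,"gripper": 4.6},{"dp": [0,0,0],"yaw": 0,"gripper": 4.6},{"dp": [0,0,0],"yaw": 0,"gripper": 4.6},{"dp": [0,0,0],"yaw": 0,"gripper": 4.6}]}}

```text
t: 21.45
eef_pos: [360.4, 11.8, 308.3]
tool_rot: [-0.485, 0.5, 0.511, -0.503]
force: [0.6, 0.0, 0.2]
gripper_width: 46.3
```

```bash
cat > fit.py <<'E'
from h import *
from scipy.optimize import minimize_scalar
from itertools import product
K=8
def mask(y,box,win,dx=0):
    r0,r1,c0,c1=win
    P=np.array([(proj("top",T((x,y+yy,z)))-[c0-.5,r0-.5])*K for (x,yy),z in product(box[0],box[1])],np.float32)
    m=np.zeros(((r1-r0)*K,(c1-c0)*K),np.float32)
    cv2.fillConvexPoly(m,cv2.convexHull(P).round().astype(int) if 0 else np.round(cv2.convexHull(P)*16).astype(np.int32),1,shift=4)
    return cv2.resize(cv2.GaussianBlur(m,(0,0),.5*K),(c1-c0,r1-r0),interpolation=cv2.INTER_AREA)
def fit(im,box,win,y0):
    r0,r1,c0,c1=win; g=im[r0:r1,c0:c1].astype(float).mean(2)
    def cost(y):
        m=mask(y,box,win)
        # background linear left/right levels + dark: g = bgL*(1-m)L + bgR*(1-m)R + d*m
        cc=np.arange(c0,c1)[None]+0*m; mid=(cc*m).sum()/m.sum()
        A=np.stack([((1-m)*(cc<mid)).ravel(),((1-m)*(cc>=mid)).ravel(),m.ravel()],1)
        s=np.linalg.lstsq(A,g.ravel(),rcond=None); return ((A@s[0]-g.ravel())**2).mean()
    ys=np.arange(y0-8,y0+8,.25); cs=[cost(y) for y in ys]; i=int(np.argmin(cs)); return ys[i],cs[i]**.5
G=([(x,y) for x in(-162,-118) for y in(-9,9)],(57,87))
Ar=([(-184,-2),(-184,2),(-174,-8),(-174,8),(-163,0)],(55,58))
E
python3 - <<'E'
from fit import *
st()
im=np.mean([robot.capture("top") for _ in range(4)],0).astype(np.uint8)[:,:,::-1]; cv2.imwrite("pics/t6.png",im)
t0,t4=cv2.imread("pics/top0.png"),cv2.imread("pics/t4.png")
print(im[192,220:236].mean(1).round(),im[208,220:236].mean(1).round())
for n,i,c,y0 in(("t0",t0,241,-35.),("t4",t4,227,11.),("t6",im,227,11.)):
    print(n,"grip hi",fit(i,G,(191,196,c-7,c+8),y0),"lo",fit(i,G,(200,203,c-7,c+8),y0),"arrow",fit(i,Ar,(204,214,220,236),11.))
E
```

```text
t 21.45 [360.4  11.8 308.3] x [-0.03   1.    -0.007] y [ 0.023 -0.006 -1.   ] F [0.6 0.  0.2] w 46.3 j [-0.09 -0.12  1.96 -0.    1.28 -1.69]
[224. 223. 224. 227. 181.  95.  56.  59.  59.  65. 133. 147. 146. 144.
 144. 144.] [227. 229. 214. 133.  71.  69.  72.  73.  73.  73.  74.  72.  68.  66.
  68.  71.]
t0 grip hi (np.float64(-33.5), np.float64(13.482583881029667)) lo (np.float64(-34.25), np.float64(17.901435458499265)) arrow (np.float64(12.5), np.float64(20.05565023991669))Traceback (most recent call last):
  File "<stdin>", line 7, in <module>
  File "fit.py", line 19, in fit
    ys=np.arange(y0-8,y0+8,.25); cs=[cost(y) for y in ys]; i=int(np.argmin(cs)); return ys[i],cs[i]**.5
                                     ~~~~^^^
  File "fit.py", line 14, in cost
    m=mask(y,box,win)
  File "fit.py", line 7, in mask
    P=np.array([(proj("top",T((x,y+yy,z)))-[c0-.5,r0-.5])*K for (x,yy),z in product(box[0],box[1])],np.float32)
                 ~~~~^^^^^^^^^^^^^^^^^^^^^
  File "h.py", line 13, in proj
    i,M,o=cam(n); c=M.T@(np.array(P,float)-o); s=np.array([c[0],-c[1]])/-c[2]
          ~~~^^^
  File "h.py", line 5, in cam
    i=robot.camera_info(n); q=i["attitude"]
ValueError: time passes only in moves, steps and waits
```

```bash
sed -i 's/^def cam(n)/import functools\n@functools.cache\ndef cam(n)/' h.py
python3 - <<'E'
from fit import *
t0,t4,t6=[cv2.imread(f"pics/{n}.png") for n in("top0","t4","t6")]
for n,i,c,y0 in(("t0",t0,241,-35.),("t4",t4,227,11.),("t6",t6,227,11.)):
    print(n,"grip hi",fit(i,G,(191,196,c-7,c+8),y0),"lo",fit(i,G,(200,203,c-7,c+8),y0),"arrow",n!="t6" and fit(i,Ar,(204,214,220,236),11.))
E
```

```text
t0 grip hi (np.float64(-33.5), np.float64(13.482583881029667)) lo (np.float64(-34.25), np.float64(17.901435458499265)) arrow (np.float64(12.5), np.float64(20.05565023991669))
t4 grip hi (np.float64(11.5), np.float64(8.914308241972611)) lo (np.float64(11.0), np.float64(7.129242738753041)) arrow (np.float64(13.75), np.float64(21.678703210550474))
t6 grip hi (np.float64(11.5), np.float64(8.676250760017759)) lo (np.float64(11.0), np.float64(6.696821733655396)) arrow False
```

```bash
python3 - <<'E'
from fit import *
out=[]
s=cv2.imread("pics/s5.png"); t=cv2.resize(cv2.imread("pics/t4.png")[185:218,212:244],None,fx=12,fy=12,interpolation=cv2.INTER_CUBIC)
def draw(img,n,off,k,box,y,col):
    P=np.array([(proj(n,T((x,y+yy,z)))-off+.5)*k for (x,yy),z in product(box[0],box[1])],np.float32)
    cv2.polylines(img,[cv2.convexHull(P).round().astype(int)],True,col,1)
a=s[340:540,220:500].copy()
big=cv2.resize(s,None,fx=1,fy=1)
draw(big,"scene",np.array([250,165]),9,G,11.0,(0,0,255)); draw(big,"scene",np.array([250,165]),9,G,13.,(0,255,0)); draw(big,"scene",np.array([250,165]),9,Ar,12.3,(255,255,0))
big=cv2.resize(big[350:540,220:500],(590,400))
draw(t,"top",np.array([212,185]),12,G,11.2,(0,0,255)); draw(t,"top",np.array([212,185]),12,Ar,12.4,(0,255,0))
h=min(400,t.shape[0]); cv2.imwrite("pics/ov.png",np.hstack([big[:h],t[:h]])[:, :800] if 0 else cv2.resize(np.hstack([big[:h],t[:h]]),None,fx=.81,fy=.81))
E
```

```text
(no output)
```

View pics/ov.png

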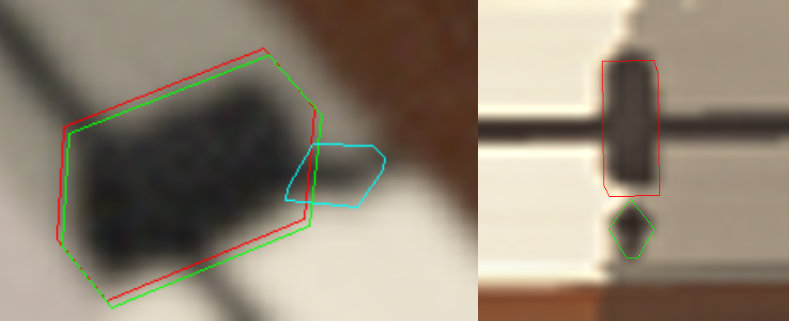

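The top overlay puts the grip about 1.2 mm short of the arrow. The scene overlay and the TCP readings put them level to within about 0.5 mm. These agree within the calibration error, so I'll leave the grip where it is and hand the job in.

```bash
python3 -c "
from bench import robot
print(robot.sense()['t'],robot.finish_job())"
```

```text
the job is handed in; nothing more can be done
21.65 None
```

The lid is closed on the rim and the heat control is level with the arrow pointer, to within about 1 mm. I handed the job in at 21.65 s.

- **Lid:** I pushed it down from about 1.1 rad with closed fingertips, slowing towards the rim. The readings during the push were about 2–6 N, with about 12 N when it met the stop. The fingertips came to rest at 110.3 mm, against the 110 mm expected for a closed lid. Both camera views then showed it closed.
- **Heat control:** I gripped the block (18 mm across) and slid it 47.8 mm along its track to the arrow. Then I opened the fingers and lifted clear.
- **Disagreement in the last checks:** The fingertip position and the scene camera, read by eye, put the grip level with the arrow within about 0.5 mm. The top camera put it about 1.2 mm short. An earlier top-camera fit gave up to 2.5 mm, but it was a poor fit to the arrow, with a shadow edge beside it. Calibration is only good to about 2 mm, so I left the grip where it was.
- **Other objects:** The arrow measured the same before and after. No contact with any other object showed in the forces or the pictures I looked at, but I did not measure each one.

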